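Clamp up frame mouldings in a bench clamp with a ball-lock pin and a ratchet jaw

TASK

Lay all the loose wooden mouldings flat and side by side across the bed of the bench clamp, centred and square, between the ratchet jaw's pad and the tail slide, slide the tail up to the bed hole that suits their number, and lock it there with the ball-lock pin: squeeze its side button, push it fully home through both holes and let go so that the balls spring out. Then squeeze the mouldings up tight with repeated full strokes of the ratchet lever, never by shoving the jaw itself, until the sprung pad is clearly pressed in (more than 3 mm), and leave the lever sprung back; do not disturb the glue bottle or the mallet.

Things in the scene. Friction and masses are not known exactly. Their poses are not given: they have to be found in the camera images.
- clamp: bench clamp, fixed. Origin on the bench; x across the bed, y along it from the ratchet jaw (-y) to the tail slide (+y), z up. Aluminium bed 110 mm wide, y -225 to +190 mm; top at z = 45 mm, plate 12 mm thick, free space below. Three 18 mm through holes on the centreline, 40 mm apart. Ratchet head (two grey cheeks, 107 mm high) at y -225 to -150 mm
- bed_hole2 (a point): mouth of the bed hole nearest the jaw (on the bed's surface, axis z): the tail pinned here suits two mouldings
- bed_hole3 (a point): mouth of the middle bed hole: suits three mouldings
- bed_hole4 (a point): mouth of the bed hole farthest from the jaw: suits four mouldings. With the tail at the hole for n mouldings there are 28 to 38 mm to spare between pad and tail before the jaw is advanced; the jaw's travel cannot make up for a hole too far
- tail (a joint): position of the tail slide, m: 0 farthest from the jaw, grows towards the jaw (clamp -y), up to 0.115. Its hole stands over bed_hole4 at 0.030, bed_hole3 at 0.070, bed_hole2 at 0.110. Slides with 4 N of friction and stays where it is left. It starts between 0 and 0.018
- tail_face (a point): bottom of the tail's face towards the jaw, at the bed's surface; axes as the clamp's. The tail has a grey fence 90 mm wide (x), 12 mm thick (y, from 0 to +12 mm from this point) and 22 mm high
- tail_hole (a point): centre of the upper mouth of the 18 mm hole in the tail's steel foot plate (10 mm thick, lying on the bed), 36 mm behind the tail's face (clamp +y)
- tail_grip (a point): grip point on the upright tab in the middle of the tail's fence: the tab is 30 mm wide (clamp x) and 12 mm thick (clamp y), and rises from 22 to 74 mm above the bed; this point is 58 mm above the bed. Pinch its 30 mm width from above and slide the tail
- jaw: ratchet jaw, a grey block 80 mm wide and 51 mm high on the bed with a toothed steel stem behind; a brake and pawl hold it. It starts 0 to 10 mm along and slides towards the tail (clamp +y), at most 55 mm, only by the lever: each full stroke moves it one tooth of 9 mm (the first 0.5 to 12 mm); about four to six strokes are needed
- pad_face (a point): bottom of the face of the jaw's sprung wooden pad (100 mm wide, 8 mm thick, 21 mm high, standing 17 mm in front of the jaw block), at the bed's surface, towards the tail; axes as the clamp's. It moves with the jaw
- pad (a joint): how far the sprung pad is pressed back into the jaw, m: 0 free, 0.017 at most; spring of 5 N at the start and 1 N per mm more. It stays pressed once the mouldings are clamped
- lever (a joint): angle of the ratchet lever, rad: 0 at rest (leaning 0.3 rad away from the tail), 0.6 at the end of its full stroke. It swings about a level axis along clamp x, 125 mm from the T-bar and 46 mm above the bench; push the T-bar towards the tail (clamp +y), 2 N when idle, up to 10 N when the jaw moves, then let its spring bring it back fully before the next stroke
- lever_tip (a point): centre of the lever's wooden T-bar handle, 70 mm long along clamp x and 18 mm thick, about 165 mm above the bench; moves 74 mm along clamp y in a full stroke
- rest: wooden block 70 x 70 x 50 mm, fixed, with a 25 mm hole in which the ball-lock pin stands loosely; origin under its centre
- pin: steel ball-lock pin. Origin on its axis under its collar (40 mm across, 5 thick); z up. Above, a black head 20 mm thick (x), 24 mm wide (y), up to z 48 mm; round button on its +x side. Below, a 16 mm shank 45 mm long, last 12 mm tapered. Two balls at z -27 mm, +x and -x sides, 22 mm across: they pass the 18 mm holes only with the button pressed. Seated: collar on the tail's foot plate
- pin_button (a joint): travel of the pin's button, m: 0 out (balls out, locked), 0.005 pressed (balls in). Button 18 mm across, centre 27 mm above the pin's origin, stands 6 mm out of the head's +x side: pinching the head along the pin's x axis (26 mm wide, 21 mm when pressed) presses it, with 8 to 12 N
- moulding1: plain wooden frame moulding, 110 mm long; base 40 mm wide and 20 mm high, and along the middle of its top a rib 14 mm wide and 28 mm high (48 mm in all). Origin at the centre of the underside; x along its length, z up. Lies loose on the bench; None if absent from this job (or while held)
- moulding2: plain wooden frame moulding, 110 mm long; base 40 mm wide and 20 mm high, and along the middle of its top a rib 14 mm wide and 28 mm high (48 mm in all). Origin at the centre of the underside; x along its length, z up. Lies loose on the bench; None if absent from this job (or while held)
- moulding3: plain wooden frame moulding, 110 mm long; base 40 mm wide and 20 mm high, and along the middle of its top a rib 14 mm wide and 28 mm high (48 mm in all). Origin at the centre of the underside; x along its length, z up. Lies loose on the bench; None if absent from this job (or while held)
- moulding4: plain wooden frame moulding, 110 mm long; base 40 mm wide and 20 mm high, and along the middle of its top a rib 14 mm wide and 28 mm high (48 mm in all). Origin at the centre of the underside; x along its length, z up. Lies loose on the bench; None if absent from this job (or while held)
- glue: white glue bottle, 150 mm high, a bystander; origin under its centre
- mallet: wooden mallet lying on the bench, 260 mm long, head 60 x 75 x 50 mm at its +x end, a bystander; origin on the bench at its middle

How it is judged:
By the outcome, as a careful person would: the job done as asked, in the order asked, and still so for the second after the job is handed in, with the robot touching nothing.
Of moulding1, moulding2, moulding3, moulding4 only 2 to 4 are there at a start; the rules pass over those that are not, and their reading is None.
At some moment in a run one of moulding1, moulding2, moulding3, moulding4 may be knocked a few centimetres aside while the robot is not near it.
It also fails if it takes over 210 s, if anything falls off the work surface, if the arm or the gripper's body presses on something with over 40 N, if the wrist force passes 120 N, or if a joint passes its speed limit or range.

ROBOT

A 6-joint arm with a two-finger parallel gripper is mounted at the origin on the work surface. World frame = base frame: x ahead of the robot, y to its left, z up, the work surface at z = 0. Lengths are in m, angles in rad, forces in N, time in s.
With the tool pointing down it reaches from about 0.35 to 0.725 m from the base axis. Payload 6 kg.
Tool frame: the origin (TCP) lies on the mounting face of the last link; the fingertips stand 173 mm ahead of it and the grasp point (between the pads) lies 155 mm ahead of it; z points along the fingers, y is the line along which they close (so a half turn about z gives the same grasp; the last joint's range is limited). The gripper opens to 85 mm and grips with 20 to 120 N. Pads are 22 mm wide; open, the fingers measure 114 mm over their backs; the gripper's body (76 mm by 85 mm) begins 54 mm behind the grasp point. The pads swing forward as they close: fully open they stand 13 mm farther back than shut.
Start: joints at [-1.006, 0.04, 0.085, 0, -1.615, -0.334], TCP at [0.137, -0.584, 0.405] pointing down, gripper open.
Joint ranges: [-2.56, 2.56], [-1.29, 2.01], [-1.08, 1.49], [-3.29, 1.98], [-2.81, -0.18], [-2.99, 2.99]. Speed limits (rad/s): [2.57, 2.57, 3.01, 3.14, 3.14, 3.14].

INTERFACE

Orientations are given as a unit quaternion [w, x, y, z].
In Python, from plant import robot gives the robot as it stands.
- The arm moves only by the shell command python3 nudge.py [OPENING] [FORCE], which reads ROWS from standard input. ROWS is a JSON list of rows, 1 to 12 of them, each of 6 numbers: dx, dy, dz in m, then a rotation vector rx, ry, rz in rad; each row is the pose to reach, as a shift and turn from the pose commanded when the command began, along the tool's axes at that moment; what a row does not reach only later rows make up. A row lasts 1/12 s, in which the tool goes at most 0.0417 m and 0.125 rad, less where a joint would pass 70% of its speed; a pose out of reach is approached as far as the arm can. OPENING is the finger opening in m, set as the command begins (- or left out keeps the last). The fingers move at their own pace and stop on an object; FORCE is the grip in N (left out, the last holds). Time passes only in rows, so rows that do not move let the fingers close. It prints the time, the measured TCP pose, the force, the opening and the grip force at its end. Input that does not fit is refused with a message, and nothing moves.
- robot.observe(): the state, without advancing time (a new reading comes with each control period).
- robot.snapshot(name): name is "scene" or "top"; returns (picture, depth): 384x512x3 uint8, red, green, blue; 384x512 float32, m along the optical axis (not along the pixel's ray), 0 where there is no reading.
- robot.camera_info(name): a dict with "intrinsics" (3x3 intrinsics, pixels), "origin" and "attitude" of the camera in the world. Camera axes: x right, y up, looking along -z (the intrinsics and any distortion apply to the point x, -y, -z); pixel columns grow to the right and rows downward; lengths in m; the calibration is good to about 2 mm. A picture is of the moment at which its call begins. camera_info takes no time and is no camera call.
- robot.sign_off(): hands the job in; it is judged then, once.
The state is a dict: "time": time; "joint_positions": joint angles; "dq": joint speeds; "joint_efforts": joint torques, N m; "tool_pos": TCP position; "eef_rot": TCP orientation; "wrist_force": force on the tool from outside, world axes, zero at the start; "ft_torque": the same for the moment, N m; "width": finger opening in m; "grasp_force": force on a finger pad.
Only numpy, scipy, OpenCV 4.12 (cv2) and the standard library are available. Lean on these libraries where they do the work, as an engineer would, in place of code of your own. Each camera call takes 0.05 s, during which the arm holds its last target. There are 200 camera calls.

## Working session

There is one attempt and no reset: what is moved stays moved. The work goes in short steps, Python scripts to look and compute and a shell command to move; the robot and the scene stay as the last step left them, time stands still between calls to the robot, and variables do not carry over. Pictures are saved under pics/ and viewed, at most 14 in all, crops included, and the job is handed in when it is done.

```bash
ls; mkdir -p pics; python3 - <<'E'
from plant import robot
import cv2,numpy as np
for n in("scene","top"):
    p,d=robot.snapshot(n); np.savez(f"{n}0.npz",p=p,d=d); cv2.imwrite(f"pics/{n}0.png",p[:,:,::-1]); print(n,robot.camera_info(n))
print(robot.observe())
E
```

```text
nudge.py
pics
plant.py
scene {'intrinsics': array([[498.02042861,   0.        , 249.69817027],
       [  0.        , 498.02042861, 194.89995698],
       [  0.        ,   0.        ,   1.        ]]), 'origin': array([1.21837861, 0.87767111, 0.78465492]), 'attitude': array([0.28030313, 0.1473728 , 0.4549093 , 0.83232743])}
top {'intrinsics': array([[402.65926494,   0.        , 253.34936641],
       [  0.        , 402.65926494, 199.63187808],
       [  0.        ,   0.        ,   1.        ]]), 'origin': array([0.48924265, 0.01989769, 1.28385711]), 'attitude': array([ 0.71599405,  0.04054341, -0.03352784, -0.69612114])}
{'time': 0.1, 'joint_positions': array([-1.00627641e+00,  4.07452090e-02,  8.39009693e-02, -4.13362994e-04,
       -1.61555042e+00, -3.33671602e-01]), 'dq': array([ 0.00026876, -0.00101412,  0.00365709,  0.00218134,  0.0015237 ,
       -0.00096594]), 'joint_efforts': array([-4.73949956e-03, -3.69348907e+01,  3.48277652e+01,  6.95169434e+00,
       -4.56199487e-03,  3.81496392e-06]), 'tool_pos': array([ 0.13734701, -0.58403622,  0.40377588]), 'eef_rot': array([-1.60952850e-04, -1.15177015e-01,  9.93344640e-01,  8.09567485e-04]), 'wrist_force': array([ 0.85405544, -0.75957952,  0.91225253]), 'ft_torque': array([ 0.00491032,  0.02375315, -0.00846779]), 'grasp_force': 0.0, 'width': 0.08534010272057609}
```
View pics/top0.png

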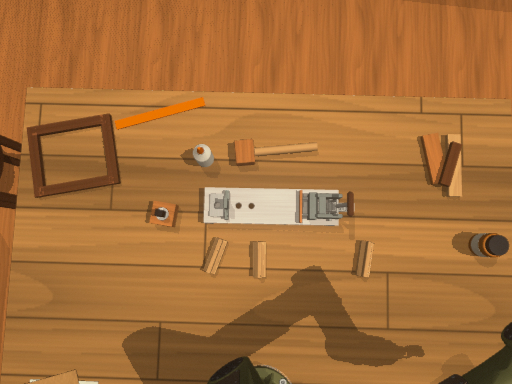

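View pics/scene0.png

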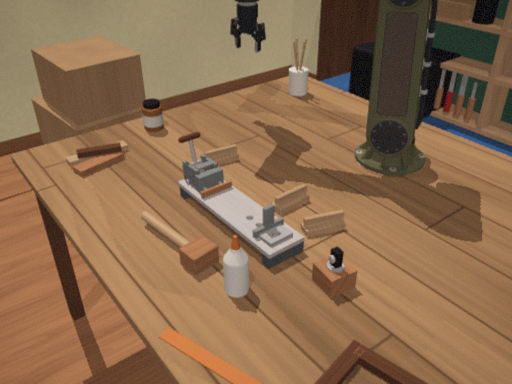

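Three mouldings: in the top view at pixels (215,256), (260,260) and (365,259). The clamp bed spans columns 204–340 with the tail on the left at (218,205) and the lever on the right at (350,204). The pin rest is at (163,214).

```bash
cat > h.py <<'E'
from plant import robot
import cv2,numpy as np
from scipy.spatial.transform import Rotation as R
def rot(q): return R.from_quat([q[1],q[2],q[3],q[0]])
def cam(n): 
    c=robot.camera_info(n); return c["intrinsics"],np.array(c["origin"]),rot(c["attitude"]).as_matrix()
def rays(n,uv):
    K,o,A=cam(n); uv=np.atleast_2d(uv).astype(float)
    d=np.c_[(uv[:,0]-K[0,2])/K[0,0],-(uv[:,1]-K[1,2])/K[1,1],-np.ones(len(uv))]
    return o,d@A.T
def plane(n,uv,z):
    o,d=rays(n,uv); return o+d*((z-o[2])/d[:,2])[:,None]
def cloud(n,dep):
    v,u=np.mgrid[:dep.shape[0],:dep.shape[1]]
    o,d=rays(n,np.c_[u.ravel(),v.ravel()]); return (o+d*dep.reshape(-1,1)).reshape(*dep.shape,3)
def proj(n,P):
    K,o,A=cam(n); c=(np.atleast_2d(P)-o)@A
    return np.c_[K[0,2]+K[0,0]*c[:,0]/-c[:,2],K[1,2]+K[1,1]*c[:,1]/c[:,2]]
def tool(P,yaw=None):
    "world shift -> tool axes from current measured pose"
    s=robot.observe(); return rot(s["eef_rot"]).inv().apply(np.array(P)-s["tool_pos"])
def blobs(C,mask,minpx=25):
    n,l,st,ce=cv2.connectedComponentsWithStats(mask.astype(np.uint8))
    for i in range(1,n):
        if st[i,4]>=minpx:
            m=l==i; P=C[m]; uv=np.argwhere(m)[:,::-1].astype(np.float32)
            yield uv,P
E
python3 - <<'E'
from h import *
d=np.load("top0.npz"); C=cloud("top",d["d"]); z=C[...,2]
print("bench z",np.median(z[280:320,150:200]))
box=lambda u0,u1,v0,v1:(slice(v0,v1),slice(u0,u1))
def show(nm,b,lo,hi,minpx=20):
    m=np.zeros(z.shape,bool); m[b]=(z[b]>lo)&(z[b]<hi)
    for uv,P in blobs(C,m,minpx):
        r=cv2.minAreaRect((P[:,:2]*1000).astype(np.float32)); print(nm,len(P),"px",uv.mean(0).round(1),"zmed",np.median(P[:,2]).round(4),"rect",np.round(r[0],1),np.round(r[1],1),round(r[2],1))
show("mould-all",box(195,390,232,285),.012,.08)
show("rib",box(195,390,232,285),.036,.08)
show("bed",box(195,360,180,232),.038,.049,200)
show("tailhi",box(195,250,180,232),.095,.14,5)
show("fence",box(195,250,180,232),.06,.075,5)
show("head",box(280,345,180,232),.075,.115,5)
show("pad",box(280,345,180,232),.058,.070,5)
show("lever",box(320,370,180,232),.14,.2,5)
show("rest",box(140,190,190,240),.04,.06)
show("collar",box(140,190,190,240),.052,.062,5)
show("pinhead",box(140,190,190,240),.075,.13,5)
print(z[180:232:3,205:350:6].__mul__(1000).astype(int))
E
```

```text
bench z 0.0007864343005182794
mould-all 459 px [214.7 255.4] zmed 0.0231 rect [444.7 149.7] [ 40.3 110.3] 70.9
mould-all 482 px [364.6 258.4] zmed 0.0247 rect [ 448.8 -316.4] [ 41.4 110.1] 80.9
mould-all 458 px [259.  259.2] zmed 0.0229 rect [436.8  11.4] [105.6  37.5] 1.6
rib 174 px [213.9 255.8] zmed 0.0479 rect [444.3 149.4] [ 14.2 109.7] 71.0
rib 197 px [366.8 258.7] zmed 0.0471 rect [ 449.5 -316.4] [ 15.5 108.6] 81.4
rib 178 px [259.  259.5] zmed 0.0485 rect [436.8  11.6] [105.6  12.3] 1.6
bed 2958 px [263.8 206.1] zmed 0.0453 rect [602.1 -20.8] [110.7 414.8] 0.4
tailhi 51 px [225.2 203.1] zmed 0.1193 rect [600.3 115.4] [28.7 12. ] 1.7
fence 34 px [226.5 193.8] zmed 0.0685 rect [630.5 117.6] [27.3 12.9] 1.9
fence 48 px [226.2 213.6] zmed 0.0673 rect [572.8 117.3] [33.8 16.2] 1.1
head 686 px [322.9 205.2] zmed 0.1013 rect [ 602.4 -179.2] [96.9 79.6] 89.8
pad 113 px [301.7 205.5] zmed 0.0645 rect [ 602.  -117.9] [97.4 24.7] 0.7
pad 14 px [330.1 201.4] zmed 0.0646 rect [ 620.2 -199.6] [23.2 11.5] 82.3
pad 5 px [318. 204.] zmed 0.0686 rect [ 609.1 -162.2] [ 0.4 12.4] 89.1
pad 23 px 
[... 2373 characters left out ...]
 48   70   49   93  108  108  110  106   -2    0]
 [  43   44   44   49   45   46   41   47   47   44 1283   43   44   43
    42   45   69   43   71   46   47   55   46    4    1]
 [  46   44   45   48   41   40   48   45   47   48   43   47   45   46
    47   47   66   43   47   43   44   45   47    1   -3]
 [   1    0   -2    1   -1    2    0   -2   -3    6    0    2    0    0
    -1    2    2    1    0    4    6   28   44   -2    0]
 [  -4    2   -1    0    5   -1    1   -2   -1    1    2    0   -5    0
     0    0    2    3   -2    5    2   -4   -4    1    3]
 [   3    2    5    0    1    0   -1    2   -3    1   -2   -1    0    0
     0   -2   -4    0    2    5   -1    0    0    4    0]]
```

```bash
python3 - <<'E'
import cv2,numpy as np
p=np.load("top0.npz")["p"][:,:,::-1]
a=cv2.resize(p[180:232,140:240],(800,416),interpolation=cv2.INTER_CUBIC)
s=np.load("scene0.npz")["p"][:,:,::-1]
b=cv2.resize(s[235:300,300:365],(400,400),interpolation=cv2.INTER_CUBIC)[:180]
cv2.imwrite("pics/c1.png",a)
cv2.imwrite("pics/c2.png",cv2.resize(s[190:300,240:370],(780,600)[:2],interpolation=cv2.INTER_CUBIC))
E
```

```text
(no output)
```

View pics/c1.png

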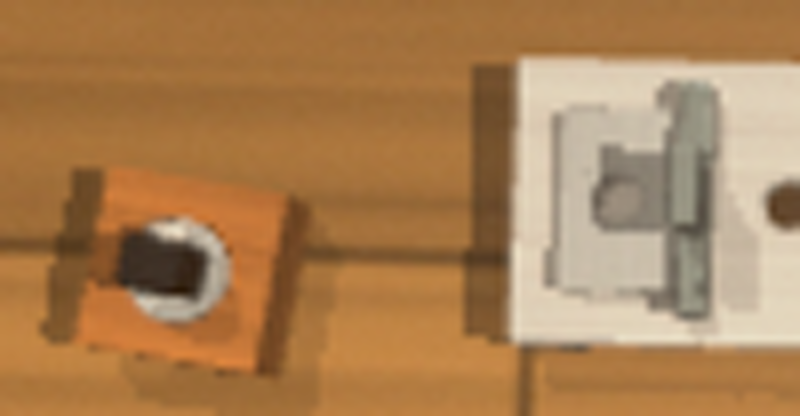

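View pics/c2.png

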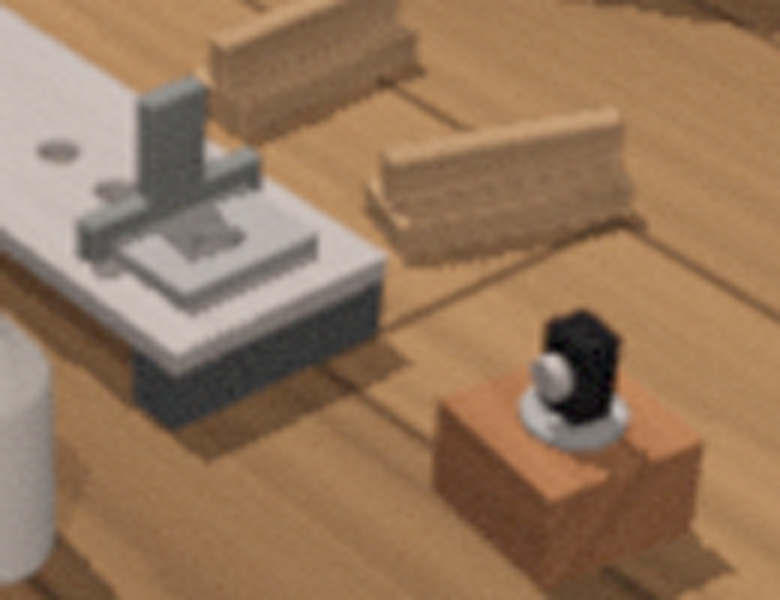

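The top crop shows the pin head on the rest with its long side tilted about 10°. The tail's hole is at crop (620,200), and one free bed hole at (787,205). The scene crop shows the silver button facing the bed's far side (world +x).

```bash
cat >> h.py <<'E'
def go(x,y,zg,close_deg=None):
    "tool shift for grasp point target, rz to make finger closing line lie at close_deg in world"
    s=robot.observe(); M=rot(s["eef_rot"]).as_matrix()
    d=M.T@(np.array([x,y,zg+.155])-s["tool_pos"]); out=list(np.round(d,4))
    th=np.degrees(np.arctan2(M[1,1],M[0,1]))
    if close_deg is not None:
        dy=(close_deg-th+90)%180-90; out.append(("rz",round(-np.radians(dy),3)))
    print("go",out,"th",round(th,1),"tilt",M[:,2].round(4),"q6",round(s["joint_positions"][5],2))
E
python3 - <<'E'
from h import *
d=np.load("top0.npz"); p=d["p"].astype(int); C=cloud("top",d["d"])
# bed edges via white mask
hsv=cv2.cvtColor(d["p"],cv2.COLOR_RGB2HSV)
def comp(m,b,z,nm,minpx=6):
    mm=np.zeros(m.shape,bool); mm[b[2]:b[3],b[0]:b[1]]=m[b[2]:b[3],b[0]:b[1]]
    for uv,_ in blobs(C,mm,minpx):
        W=plane("top",uv,z); r=cv2.minAreaRect((W[:,:2]*1000).astype(np.float32))
        print(nm,len(uv),uv.mean(0).round(2),"W",(W.mean(0)*1000).round(1),"rect",np.round(r[0],1),np.round(r[1],1),round(r[2],1))
S,V=hsv[...,1],hsv[...,2]
comp((S<60)&(V>150),(195,360,180,235),.045,"bed",100)
comp((S>90)&(V<160),(232,258,196,214),.045,"holes",4)
comp((V<60),(145,185,195,230),.098,"black",5)
comp((S<60)&(V>120),(145,185,195,230),.055,"collar",5)
comp((S>120),(285,310,185,230),.066,"padtop",10)
print(V[196:216,204:232]); print(S[205,285:312],V[205,285:312])
go(.4445,.1495,.15,70.9)
E
```

```text
bed 3142 [257.15 206.53] W [598.4  21.8  45. ] rect [601.7 -19. ] [108.3 410.6] 0.4
bed 131 [320.16 191.43] W [ 650.6 -172.    45. ] rect [ 647.3 -173. ] [ 15.6 108.2] 1.6
holes 21 [237.95 205.19] W [600.8  81.1  45. ] rect [601.4  81. ] [12.4 12.4] 1.8
holes 19 [250.79 205.63] W [600.5  41.4  45. ] rect [599.4  40.8] [12.4 12.4] 1.6
black 15 [162.73 213.73] W [564.5 300.1  98. ] rect [564.6 299.8] [ 7.2 15.7] 78.9
collar 50 [163.14 213.84] W [566.9 308.9  55. ] rect [567.9 312.3] [33.8 30.6] 1.6
padtop 100 [297.  186.5] W [661.1 -98.1  66. ] rect [661.1 -98.1] [ 9.2 73.2] 1.6
padtop 93 [300.06 206.58] W [ 600.  -108.4   66. ] rect [ 601.9 -108.2] [97.5  6.1] 0.9
padtop 125 [297. 227.] W [ 537.8 -100.2   66. ] rect [ 537.8 -100.2] [12.1 72.5] 1.6
[[173 220 218 218 211 153 185 197 199 201 198 199 198 200 201 202 200 204
  199 147 139 146 150 151 157 154 194 216]
 [181 224 223 222 215 157 189 197 198 200 198 199 200 198 203 204 200 201
  198 138 140 149 149 151 156 157 201 221]
 [180 223 223 222 215 158 190 196 200 200 193 146 147 157 203 201 200 202
  198 131 152 155 153 136 152 148 2
[... 1663 characters left out ...]
 154 170 201 199 202 205 201 203 199 201 203 201 203 202
  196 137 114 152 147 146 128 200 202 200]
 [222 222 222 216 153 170 204 199 202 202 200 201 201 200 203 202 204 201
  196 137 117 152 150 147 125 202 201 200]
 [222 223 222 218 153 168 201 199 201 200 200 200 202 200 204 203 202 202
  197 136 119 155 145 122 125 201 199 201]]
[ 42  42  43  45  45  43  44  42  43  42  46  49  52  54 139 175 172 100
  54  49  47  51  49  64  44  35  35] [225 225 225 225 226 226 227 226 225 226 220 151 152 146 123 207 212 128
 132 152 152 146 105  76  98 146 145]
go [np.float64(-0.4669), np.float64(0.6436), np.float64(0.0998), ('rz', np.float64(0.564))] th 103.2 tilt [-5.0e-04  1.6e-03 -1.0e+00] q6 -0.33
```

```bash
python3 - <<'E'
from h import *
go(.449,-.3164,.12,81.1)
E
```

```text
go [np.float64(-0.3646), np.float64(0.189), np.float64(0.129), ('rz', np.float64(0.386))] th 103.2 tilt [-5.0e-04  1.6e-03 -1.0e+00] q6 -0.33
```

```bash
echo '[[-0.365,0.189,0.129,0,0,0.386],[-0.365,0.189,0.129,0,0,0.386],[-0.365,0.189,0.129,0,0,0.386],[-0.365,0.189,0.129,0,0,0.386],[-0.365,0.189,0.129,0,0,0.386],[-0.365,0.189,0.129,0,0,0.386],[-0.365,0.189,0.129,0,0,0.386],[-0.365,0.189,0.129,0,0,0.386],[-0.365,0.189,0.129,0,0,0.386],[-0.365,0.189,0.129,0,0,0.386],[-0.365,0.189,0.129,0,0,0.386],[-0.365,0.189,0.129,0,0,0.386]]' | python3 nudge.py .05
echo '[[-0.365,0.189,0.129,0,0,0.386]]' | python3 nudge.py | tail -0; python3 - <<'E'
from h import *
go(.449,-.3164,.042,81.1)
d=robot.snapshot("top");C=cloud("top",d[1]);np.savez("t1.npz",p=d[0],d=d[1])
E
```

```text
time: 1.1
tool_pos: [0.4515, -0.3135, 0.2727]
eef_rot: [-0.002, 0.076, 0.997, 0.001]
wrist_force: [-1.1, -0.8, -0.2]
width: 0.0504
grasp_force: 0.0
go [np.float64(0.0322), np.float64(-0.0215), np.float64(0.0686), ('rz', np.float64(-0.123))] th 74.0 tilt [ 0.0023 -0.0018 -1.    ] q6 -1.64Exception ignored on flushing sys.stdout:
BrokenPipeError: [Errno 32] Broken pipe
```

```bash
echo '[[0.032,-0.0215,0,0,0,-0.123],[0.032,-0.0215,0,0,0,-0.123],[0.032,-0.0215,0,0,0,-0.123],[0.032,-0.0215,0,0,0,-0.123]]' | python3 nudge.py >/dev/null; python3 - <<'E'
from h import *
go(.449,-.3164,.042,81.1)
p,dd=robot.snapshot("top");C=cloud("top",dd);z=C[...,2]
m=(z>.036)&(z<.06); m[:235]=0;m[285:]=0;m[:,:195]=0;m[:,390:]=0
for uv,P in blobs(C,m,40):
    r=cv2.minAreaRect((P[:,:2]*1000).astype(np.float32)); print(len(P),np.round(r[0],1),np.round(r[1],1),round(r[2],1))
E
```

```text
go [np.float64(0.0011), np.float64(-0.0005), np.float64(0.0663), ('rz', np.float64(-0.003))] th 80.9 tilt [ 3.e-04 -0.e+00 -1.e+00] q6 -1.48
175 [444.4 149.5] [ 14.2 109.5] 71.1
179 [436.8  11.6] [105.6  12.3] 1.6
```

```bash
echo '[[0.001,-0.0005,0.03,0,0,0],[0.001,-0.0005,0.05,0,0,0],[0.001,-0.0005,0.06,0,0,0],[0.001,-0.0005,0.066,0,0,0],[0.001,-0.0005,0.066,0,0,0],[0.001,-0.0005,0.066,0,0,0]]' | python3 nudge.py ; echo '[[0,0,0,0,0,0],[0,0,0,0,0,0],[0,0,0,0,0,0],[0,0,0,0,0,0],[0,0,0,0,0,0],[0,0,0,0,0,0],[0,0,0,0,0,0],[0,0,0,0,0,0]]' | python3 nudge.py 0 40 ; python3 - <<'E'
from h import *
go(.602,-.073,.045+.042+.06,90.5)
E
```

```text
time: 2.12
tool_pos: [0.4497, -0.3163, 0.1982]
eef_rot: [0.0, 0.078, 0.997, -0.0]
wrist_force: [-0.2, -0.5, 0.7]
width: 0.0499
grasp_force: 0.0
time: 2.78
tool_pos: [0.4496, -0.3163, 0.1982]
eef_rot: [0.001, 0.078, 0.997, -0.0]
wrist_force: [-0.4, 1.0, 6.0]
width: 0.0131
grasp_force: 42.9
go [np.float64(-0.1126), np.float64(0.2641), np.float64(-0.1038), ('rz', np.float64(-0.166))] th 81.0 tilt [ 1.3e-03 -8.0e-04 -1.0e+00] q6 -1.48
```

```bash
echo '[[0,0,-0.04,0,0,0],[0,0,-0.08,0,0,0],[0,0,-0.104,0,0,-0.04],[0.01,0.04,-0.104,0,0,-0.166],[0.02,0.08,-0.104,0,0,-0.166],[0.03,0.12,-0.104,0,0,-0.166],[0.03,0.16,-0.104,0,0,-0.166],[0.035,0.2,-0.104,0,0,-0.166],[0.038,0.24,-0.104,0,0,-0.166],[0,0.245,-0.104,0,0,-0.166],[-0.04,0.252,-0.104,0,0,-0.166],[-0.08,0.258,-0.104,0,0,-0.166]]' | python3 nudge.py;  python3 - <<'E'
from h import *
go(.602,-.073,.045+.0435,90.5)
E
```

```text
time: 3.78
tool_pos: [0.5697, -0.0721, 0.3015]
eef_rot: [0.001, -0.006, 1.0, 0.0]
wrist_force: [-0.3, 0.2, 0.7]
width: 0.0134
grasp_force: 42.0
go [np.float64(-0.0322), np.float64(-0.0014), np.float64(0.058), ('rz', np.float64(0.004))] th 90.7 tilt [ 1.4e-03  9.0e-04 -1.0e+00] q6 -1.78
```

```bash
echo '[[-0.032,-0.0014,0,0,0,0],[-0.032,-0.0014,0,0,0,0],[-0.032,-0.0014,0.03,0,0,0],[-0.032,-0.0014,0.045,0,0,0],[-0.032,-0.0014,0.05,0,0,0],[-0.032,-0.0014,0.05,0,0,0]]' | python3 nudge.py; python3 - <<'E'
from h import *
go(.602,-.073,.045+.0432,90.5)
E
```

```text
time: 4.28
tool_pos: [0.6, -0.075, 0.2489]
eef_rot: [-0.002, -0.004, 1.0, -0.0]
wrist_force: [0.2, -0.3, -0.7]
width: 0.0127
grasp_force: 42.0
go [np.float64(-0.0021), np.float64(0.002), np.float64(0.0057), ('rz', np.float64(-0.0))] th 90.5 tilt [-4.3e-03 -3.0e-04 -1.0e+00] q6 -1.77
```

```bash
echo '[[-0.002,0.002,0.003,0,0,0],[-0.002,0.002,0.0055,0,0,0],[-0.002,0.002,0.0055,0,0,0],[-0.002,0.002,0.0055,0,0,0]]' | python3 nudge.py ; echo '[[0,0,0,0,0,0],[0,0,0,0,0,0],[0,0,0,0,0,0],[0,0,0,0,0,0]]' | python3 nudge.py .026;echo '[[0,0,-0.03,0,0,0],[0,0,-0.06,0,0,0],[0.04,0,-0.08,0,0,0],[0.08,0,-0.08,0,0,0],[0.12,0,-0.08,0,0,0],[0.16,0,-0.08,0,0,0],[0.16,0,-0.08,0,0,0],[0.16,0,-0.08,0,0,0]]' | python3 nudge.py .05 | head -2;  python3 - <<'E'
from h import *
p,dd=robot.snapshot("top");C=cloud("top",dd);z=C[...,2]
m=(z>.036)&(z<.06); m[:235]=0;m[285:]=0;m[:,:195]=0;m[:,390:]=0
m2=(z>.082)&(z<.105); m2[:185]=0;m2[230:]=0;m2[:,:230]=0;m2[:,298:]=0
for uv,P in blobs(C,m|m2,30):
    r=cv2.minAreaRect((P[:,:2]*1000).astype(np.float32)); print(len(P),np.median(P[:,2]),np.round(r[0],1),np.round(r[1],1),round(r[2],1))
go(.4368,.0115,.12,91.6)
E
```

```text
time: 4.62
tool_pos: [0.6028, -0.0729, 0.2466]
eef_rot: [0.001, -0.004, 1.0, 0.0]
wrist_force: [0.2, -0.3, -0.3]
width: 0.0133
grasp_force: 42.0
time: 4.95
tool_pos: [0.6027, -0.073, 0.246]
eef_rot: [0.0, -0.004, 1.0, 0.0]
wrist_force: [-0.5, 0.2, 0.3]
width: 0.026
grasp_force: 0.0
time: 5.62
tool_pos: [0.441, -0.0746, 0.3275]
182 0.09327175533994181 [601.8 -72.7] [108.   12.5] 0.9
153 0.04834318344035582 [450.3 147.6] [14.2 97.1] 70.8
74 0.04752150548279299 [468.4  12.5] [42.3 12.2] 1.6
go [np.float64(0.0048), np.float64(0.0859), np.float64(0.052), ('rz', np.float64(-0.019))] th 90.5 tilt [ 3.2e-03  9.0e-04 -1.0e+00] q6 -1.85
```

```bash
echo '[[0.005,0.04,0,0,0,-0.019],[0.005,0.08,0,0,0,-0.019],[0.005,0.086,0.01,0,0,-0.019],[0.005,0.086,0.02,0,0,-0.019],[0.005,0.086,0.02,0,0,-0.019],[0.005,0.086,0.02,0,0,-0.019]]' | python3 nudge.py>/dev/null;  python3 - <<'E'
from h import *
go(.4370,.0115,.043,91.6)
E
```

```text
go [np.float64(0.0002), np.float64(0.0004), np.float64(0.1066), ('rz', np.float64(-0.001))] th 91.6 tilt [-0.0027 -0.0016 -1.    ] q6 -2.03
```

```bash
echo '[[0,0,0.04,0,0,0],[0,0,0.075,0,0,0],[0,0,0.095,0,0,0],[0,0,0.107,0,0,0],[0,0,0.107,0,0,0],[0,0,0.107,0,0,0]]' | python3 nudge.py |sed -n 2,4p; echo '[[0,0,0,0,0,0],[0,0,0,0,0,0],[0,0,0,0,0,0],[0,0,0,0,0,0],[0,0,0,0,0,0],[0,0,0,0,0,0],[0,0,0,0,0,0],[0,0,0,0,0,0]]' | python3 nudge.py 0 40 ; echo '[[0,0,-0.04,0,0,0],[0,0,-0.08,0,0,0],[0,0,-0.11,0,0,0],[0,0,-0.11,0,0,0]]' | python3 nudge.py | sed -n 2p; python3 - <<'E'
from h import *
go(.6025,-.030,.045+.0432,90.5)
E
```

```text
tool_pos: [0.4373, 0.0108, 0.199]
eef_rot: [-0.0, -0.013, 1.0, -0.0]
wrist_force: [0.5, 0.6, 0.8]
time: 7.33
tool_pos: [0.4374, 0.0118, 0.2001]
eef_rot: [0.001, -0.014, 1.0, 0.0]
wrist_force: [-1.8, 0.8, 6.5]
width: 0.0132
grasp_force: 40.5
tool_pos: [0.438, 0.0116, 0.3158]
go [np.float64(-0.1626), np.float64(-0.0463), np.float64(0.0742), ('rz', np.float64(0.019))] th 91.6 tilt [ 0.0101  0.0022 -0.9999] q6 -2.04
```

```bash
echo '[[-0.04,-0.012,0,0,0,0.019],[-0.08,-0.024,0,0,0,0.019],[-0.12,-0.036,0,0,0,0.019],[-0.16,-0.042,0,0,0,0.019],[-0.164,-0.042,0,0,0,0.019],[-0.164,-0.042,0,0,0,0.019],[-0.164,-0.042,0,0,0,0.019]]' | python3 nudge.py|sed -n 2p;  python3 - <<'E'
from h import *
go(.6025,-.030,.045+.0445,90.5)
E
```

```text
tool_pos: [0.602, -0.0258, 0.3071]
go [np.float64(-0.0006), np.float64(-0.0041), np.float64(0.0626), ('rz', np.float64(-0.0))] th 90.5 tilt [-2.9e-03 -4.0e-04 -1.0e+00] q6 -1.85
```

```bash
echo '[[-0.0006,-0.004,0.03,0,0,0],[-0.0006,-0.004,0.05,0,0,0],[-0.0006,-0.004,0.058,0,0,0],[-0.0006,-0.004,0.061,0,0,0],[-0.0006,-0.004,0.061,0,0,0],[-0.0006,-0.004,0.061,0,0,0]]' | python3 nudge.py |sed -n 2,4p; echo '[[0,0,0,0,0,0],[0,0,0,0,0,0],[0,0,0,0,0,0],[0,0,0,0,0,0]]' | python3 nudge.py .026 |sed -n 2,4p;echo '[[0,0,-0.03,0,0,0],[0,0,-0.06,0,0,0],[0.04,0,-0.08,0,0,0],[0.08,0.04,-0.08,0,0,0],[0.12,0.08,-0.08,0,0,0],[0.16,0.12,-0.08,0,0,0],[0.16,0.16,-0.08,0,0,0],[0.16,0.16,-0.08,0,0,0],[0.16,0.16,-0.08,0,0,0]]' | python3 nudge.py .05 | head -2;  python3 - <<'E'
from h import *
p,dd=robot.snapshot("top");C=cloud("top",dd);z=C[...,2]
m=(z>.036)&(z<.06); m[:235]=0;m[285:]=0;m[:,:195]=0;m[:,390:]=0
m2=(z>.082)&(z<.105); m2[:185]=0;m2[230:]=0;m2[:,:230]=0;m2[:,298:]=0
for uv,P in blobs(C,m|m2,30):
    r=cv2.minAreaRect((P[:,:2]*1000).astype(np.float32)); print(len(P),np.median(P[:,2]),np.round(r[0],1),np.round(r[1],1),round(r[2],1))
go(.4447,.1495,.1,71)
E
```

```text
tool_pos: [0.6027, -0.0296, 0.2499]
eef_rot: [0.002, -0.005, 1.0, 0.0]
wrist_force: [0.1, -0.2, -0.7]
tool_pos: [0.6028, -0.0298, 0.2485]
eef_rot: [0.001, -0.004, 1.0, 0.0]
wrist_force: [0.0, 0.5, -0.2]
time: 9.83
tool_pos: [0.439, 0.1329, 0.3285]
172 0.09327817359626256 [603.1 -29.1] [ 13.6 107.5] 89.2
183 0.0930553991389409 [601.6 -72.6] [107.6  12.8] 1.3
35 0.047879430314212934 [486.1 135.2] [14.  21.2] 71.4
go [np.float64(-0.0049), np.float64(0.018), np.float64(0.0735), ('rz', np.float64(0.346))] th 90.8 tilt [ 0.0013  0.0017 -1.    ] q6 -2.29
```

```bash
echo '[[-0.005,0.018,0.01,0,0,0.12],[-0.005,0.018,0.02,0,0,0.24],[-0.005,0.018,0.03,0,0,0.346],[-0.005,0.018,0.03,0,0,0.346],[-0.005,0.018,0.03,0,0,0.346],[-0.005,0.018,0.03,0,0,0.346]]' | python3 nudge.py>/dev/null;  python3 - <<'E'
from h import *
go(.4447,.1495,.0445,71)
E
```

```text
go [np.float64(0.0028), np.float64(0.0023), np.float64(0.099), ('rz', np.float64(-0.003))] th 70.8 tilt [ 9.e-04  2.e-04 -1.e+00] q6 -2.65
```

```bash
echo '[[0.0028,0.0023,0.04,0,0,0],[0.0028,0.0023,0.07,0,0,0],[0.0028,0.0023,0.09,0,0,0],[0.0028,0.0023,0.099,0,0,0],[0.0028,0.0023,0.099,0,0,0],[0.0028,0.0023,0.099,0,0,0]]' | python3 nudge.py |sed -n 2,4p; echo '[[0,0,0,0,0,0],[0,0,0,0,0,0],[0,0,0,0,0,0],[0,0,0,0,0,0],[0,0,0,0,0,0],[0,0,0,0,0,0],[0,0,0,0,0,0],[0,0,0,0,0,0]]' | python3 nudge.py 0 40 ; echo '[[0,0,-0.04,0,0,0],[0,0,-0.08,0,0,0],[0,0,-0.11,0,0,-0.12],[0,0,-0.11,0,0,-0.24],[0,0,-0.11,0,0,-0.341],[0,0,-0.11,0,0,-0.341],[0,0,-0.11,0,0,-0.341]]' | python3 nudge.py | sed -n 2p; python3 - <<'E'
from h import *
go(.6025,.013,.045+.0445,90.5)
E
```

```text
tool_pos: [0.4448, 0.15, 0.2001]
eef_rot: [0.001, 0.167, 0.986, 0.0]
wrist_force: [-0.3, -0.4, 1.6]
time: 11.55
tool_pos: [0.4446, 0.1502, 0.2001]
eef_rot: [0.001, 0.168, 0.986, 0.001]
wrist_force: [-1.4, -0.8, 5.6]
width: 0.0134
grasp_force: 42.8
tool_pos: [0.4441, 0.1499, 0.3082]
go [np.float64(-0.1584), np.float64(-0.137), np.float64(0.0636), ('rz', np.float64(-0.008))] th 90.0 tilt [-9.e-04 -1.e-04 -1.e+00] q6 -2.33
```

```bash
echo '[[0,-0.04,0,0,0,-0.008],[0,-0.08,0,0,0,-0.008],[0,-0.12,0,0,0,-0.008],[0,-0.137,0,0,0,-0.008],[-0.04,-0.137,0,0,0,-0.008],[-0.08,-0.137,0,0,0,-0.008],[-0.12,-0.137,0,0,0,-0.008],[-0.157,-0.137,0,0,0,-0.008],[-0.158,-0.137,0,0,0,-0.008],[-0.158,-0.137,0,0,0,-0.008]]' | python3 nudge.py|sed -n 2p;  python3 - <<'E'
from h import *
go(.6025,.013,.045+.0445,90.5)
E
```

```text
tool_pos: [0.6041, 0.0134, 0.3046]
go [np.float64(0.0012), np.float64(-0.0003), np.float64(0.0602), ('rz', np.float64(-0.001))] th 90.4 tilt [-0.0067 -0.0019 -1.    ] q6 -1.92
```

```bash
echo '[[0.001,0,0.03,0,0,0],[0.001,0,0.05,0,0,0],[0.001,0,0.057,0,0,0],[0.001,0,0.0595,0,0,0],[0.001,0,0.0595,0,0,0],[0.001,0,0.0595,0,0,0]]' | python3 nudge.py |sed -n 2,4p; echo '[[0,0,0,0,0,0],[0,0,0,0,0,0],[0,0,0,0,0,0],[0,0,0,0,0,0]]' | python3 nudge.py .026 |sed -n 2,4p;echo '[[0,0,-0.03,0,0,0],[0,0,-0.07,0,0,0],[0,0,-0.11,0,0,0],[0.04,0,-0.11,0,0,-0.12],[0.08,0,-0.11,0,0,-0.24],[0.12,0,-0.11,0,0,-0.36],[0.16,0,-0.11,0,0,-0.48],[0.16,0,-0.11,0,0,-0.6],[0.16,0,-0.11,0,0,-0.72],[0.16,0,-0.11,0,0,-0.84],[0.16,0,-0.11,0,0,-0.96],[0.16,0,-0.11,0,0,-1.08]]' | python3 nudge.py .06 | head -2;  python3 - <<'E'
from h import *
p,dd=robot.snapshot("top");C=cloud("top",dd);z=C[...,2];cv2.imwrite("pics/t3.png",cv2.resize(p[175:240,140:360,::-1],(800,236),interpolation=cv2.INTER_CUBIC));np.savez("t3.npz",p=p,d=dd)
m=(z>.036)&(z<.06); m[:235]=0;m[285:]=0;m[:,:195]=0;m[:,390:]=0
m2=(z>.082)&(z<.105); m2[:185]=0;m2[230:]=0;m2[:,:229]=0;m2[:,298:]=0
for uv,P in blobs(C,m|m2,30):
    r=cv2.minAreaRect((P[:,:2]*1000).astype(np.float32)); print(len(P),np.median(P[:,2]),np.round(r[0],1),np.round(r[1],1),round(r[2],1))
# tab top
m=(z>.105)&(z<.135); m[:190]=0;m[220:]=0;m[:,:210]=0;m[:,235:]=0
uv=np.argwhere(m)[:,::-1]; W=plane("top",uv,.119)*1000; r=cv2.minAreaRect(W[:,:2].astype(np.float32)); print("tab",W.mean(0),r)
go(.602,.115,.18,.5)
E
```

```text
tool_pos: [0.6019, 0.0136, 0.2513]
eef_rot: [0.001, -0.006, 1.0, 0.0]
wrist_force: [0.3, 0.3, -0.6]
tool_pos: [0.6019, 0.0135, 0.25]
eef_rot: [0.001, -0.006, 1.0, 0.0]
wrist_force: [-0.6, 0.2, -0.6]
time: 14.8
tool_pos: [0.4415, 0.0115, 0.3598]
182 0.09349741480783569 [602.5  13.4] [108.5  12. ] 1.5
172 0.09354897100592074 [603.2 -29.3] [ 13.4 108. ] 89.3
183 0.09324364833477117 [601.6 -72.7] [107.7  12.8] 1.4
tab [599.73476458 114.82469026 119.        ] ((599.4888916015625, 115.3652572631836), (29.26270294189453, 11.645866394042969), 2.030869722366333)
go [np.float64(-0.1645), np.float64(-0.0968), np.float64(0.0249), ('rz', np.float64(-0.475))] th 153.3 tilt [ 9.e-04  5.e-04 -1.e+00] q6 -0.95
```

View pics/t3.png

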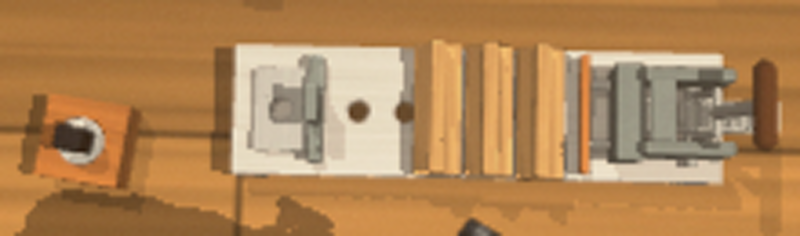

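Three mouldings lie square and evenly spaced on the bed (crop columns 445, 495 and 545). Bed hole3 is at crop (358,111), the tail tab at (315,108).

```bash
echo '[[-0.04,-0.024,0,0,0,-0.12],[-0.08,-0.048,0,0,0,-0.24],[-0.12,-0.072,0,0,0,-0.36],[-0.16,-0.096,0,0,0,-0.475],[-0.164,-0.097,0.02,0,0,-0.475],[-0.164,-0.097,0.025,0,0,-0.475],[-0.164,-0.097,0.025,0,0,-0.475]]' | python3 nudge.py|sed -n 2p; python3 - <<'E'
from h import *
go(.6008,.115,.103,.5)
d=np.load("t3.npz"); V=cv2.cvtColor(d["p"],cv2.COLOR_RGB2GRAY).astype(float)
w=np.clip(170-V[199:212,232:246],0,None); v,u=np.mgrid[199:212,232:246]; c=[(w*u).sum()/w.sum(),(w*v).sum()/w.sum()]
print("hole3",c,plane("top",c,.045)*1000)
# bed ends
print(V[195,198:214].astype(int),V[195,330:348].astype(int)); 
print("th",plane("top",[[216.8,204.7]],.055)*1000)
E
```

```text
tool_pos: [0.6039, 0.1131, 0.3305]
go [np.float64(-0.0021), np.float64(0.0027), np.float64(0.0725), ('rz', np.float64(-0.015))] th 179.6 tilt [-0.0059 -0.0022 -1.    ] q6 -0.52
hole3 [np.float64(238.0620420127015), np.float64(205.2486565705911)] [[600.61652221  80.79954313  45.        ]]
[122  88  88  88  91  95 139 214 213 212 205 148 176 199 198 202] [146 140 100 100  99  98  97  97 108 146 145 144 133 140 139 140 134  68]
th [[599.59175342 145.57464213  55.        ]]
```

```bash
echo '[[-0.002,0.0027,0.03,0,0,-0.015],[-0.002,0.0027,0.055,0,0,-0.015],[-0.002,0.0027,0.068,0,0,-0.015],[-0.002,0.0027,0.0725,0,0,-0.015],[-0.002,0.0027,0.0725,0,0,-0.015],[-0.002,0.0027,0.0725,0,0,-0.015]]' | python3 nudge.py |sed -n 2,4p; echo '[[0,0,0,0,0,0],[0,0,0,0,0,0],[0,0,0,0,0,0],[0,0,0,0,0,0],[0,0,0,0,0,0],[0,0,0,0,0,0],[0,0,0,0,0,0]]' | python3 nudge.py 0 40 ; python3 - <<'E'
from h import *
go(.6008,.115-.0642,.103,.5)
E
```

```text
tool_pos: [0.601, 0.1143, 0.2638]
eef_rot: [-0.001, 0.711, -0.703, 0.001]
wrist_force: [0.2, -0.9, 0.6]
time: 16.52
tool_pos: [0.5997, 0.1145, 0.2637]
eef_rot: [0.001, 0.711, -0.703, -0.001]
wrist_force: [-12.7, 1.2, 9.6]
width: 0.0296
grasp_force: 42.0
go [np.float64(0.0637), np.float64(-0.0004), np.float64(0.0057), ('rz', np.float64(0.002))] th -179.4 tilt [-2.4e-03 -4.0e-04 -1.0e+00] q6 -0.5
```

```bash
echo '[[0.012,0.0008,0,0,0,0],[0.025,0.0006,0,0,0,0],[0.038,0.0005,0,0,0,0],[0.05,0.0005,0,0,0,0],[0.058,0.0005,0,0,0,0],[0.0637,0.0004,0,0,0,0],[0.0637,0.0004,0,0,0,0],[0.0637,0.0004,0,0,0,0],[0.0637,0.0004,0,0,0,0]]' | python3 nudge.py ; python3 - <<'E'
from h import *
go(.6008,.115-.0642,.103,.5)
E
```

```text
time: 17.27
tool_pos: [0.6002, 0.0504, 0.2637]
eef_rot: [0.001, 0.711, -0.703, -0.0]
wrist_force: [-11.3, -0.1, 8.7]
width: 0.0289
grasp_force: 42.0
go [np.float64(-0.0004), np.float64(-0.0007), np.float64(0.0057), ('rz', np.float64(0.002))] th -179.4 tilt [-2.2e-03 -9.0e-04 -1.0e+00] q6 -0.41
```

```bash
echo '[[0,0,0,0,0,0],[0,0,0,0,0,0],[0,0,0,0,0,0],[0,0,0,0,0,0]]' | python3 nudge.py .055 |sed -n 2,4p; echo '[[0,0,-0.04,0,0,0],[0,0,-0.08,0,0,0],[0,0.04,-0.11,0,0,0],[0,0.08,-0.11,0,0,0.08],[0,0.12,-0.11,0,0,0.155],[0,0.16,-0.11,0,0,0.155],[-0.04,0.18,-0.11,0,0,0.155],[-0.08,0.18,-0.11,0,0,0.155],[-0.1,0.18,-0.11,0,0,0.155],[-0.1,0.18,-0.11,0,0,0.155],[-0.1,0.18,-0.11,0,0,0.155]]' | python3 nudge.py|sed -n 2p; python3 - <<'E'
from h import *
T=[];Hh=[];N=6
P0=0;acc=np.zeros((384,512,3));dz=[]
for i in range(N):
    p,dd=robot.snapshot("top"); acc+=p; dd[dd==0]=np.nan; dz.append(dd)
dd=np.nanmedian(dz,0); C=cloud("top",dd); z=C[...,2]; p=(acc/N).astype(np.uint8); np.savez("t4.npz",p=p,d=dd)
def rect(b,lo,hi,nm,zp):
    m=np.zeros(z.shape,bool); s=(slice(b[2],b[3]),slice(b[0],b[1])); m[s]=(z[s]>lo)&(z[s]<hi)
    for uv,P in blobs(C,m,15):
        W=plane("top",uv,zp)*1000
        r=cv2.minAreaRect(W[:,:2].astype(np.float32)); print(nm,len(uv),np.median(P[:,2]).round(4),W.mean(0).round(1),np.round(r[0],1),np.round(r[1],1),round(r[2],1))
rect((140,190,190,240),.088,.12,"head",.098)
rect((140,190,190,240),.04,.12,"restall",.05)
rect((225,250,190,220),.109,.13,"tab",.119)
rect((220,262,185,225),.06,.075,"fence",.067)
rect((230,300,185,230),.082,.105,"ribs",.093)
def big(b,f): return cv2.resize(p[b[2]:b[3],b[0]:b[1],::-1],None,fx=f,fy=f,interpolation=cv2.INTER_CUBIC)
a=big((145,195,192,232),10); b=big((222,262,192,232),7.5*4/3)
cv2.imwrite("pics/t4.png",np.hstack([a[:,:400],b[:,:400]]))
E
```

```text
tool_pos: [0.6012, 0.0508, 0.2619]
eef_rot: [-0.0, 0.711, -0.703, 0.0]
wrist_force: [-0.2, -0.6, -0.6]
tool_pos: [0.4197, 0.1498, 0.3718]
head 59 0.0982 [568.2 311.7  98. ] [568.2 311.9] [25.2 19.7] 80.4
restall 532 0.0511 [569.  311.9  50. ] [569.1 312. ] [72.1 69.7] 82.0
tab 46 0.1193 [600.6  50.7 119. ] [601.3  51.4] [29.2 11.6] 1.7
fence 144 0.0656 [602.5  26.9  67. ] [602.6  26.9] [106.7   9.1] 1.6
fence 32 0.0681 [634.6  51.8  67. ] [633.8  52.1] [24.5  9.1] 1.7
fence 40 0.0681 [571.3  50.2  67. ] [571.3  50.2] [27.3  9.1] 1.7
ribs 184 0.0933 [602.2  13.4  93. ] [602.1  13.4] [107.4  11.9] 1.6
ribs 173 0.0932 [601.7 -29.1  93. ] [603.2 -29. ] [ 13.6 107.8] 89.4
ribs 183 0.0931 [601.3 -72.7  93. ] [601.5 -72.7] [107.4  11.9] 1.1
```

View pics/t4.png

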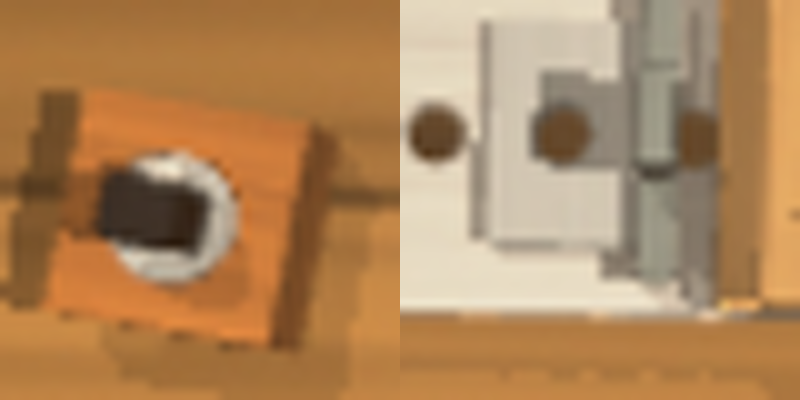

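The left half shows the pin head at about crop (155,210), tilted about −9°. The right half shows the tail's hole at (562,134) standing cleanly over bed hole3, between hole4 (435,132) and hole2 (700,140).

```bash
python3 - <<'E'
from h import *
go(.568,.3114,.12,171)
E
```

```text
go [np.float64(-0.183), np.float64(-0.1226), np.float64(0.0968), ('rz', np.float64(0.012))] th 171.7 tilt [-0.  0. -1.] q6 -0.94
```

```bash
echo '[[-0.035,-0.024,0,0,0,0.012],[-0.07,-0.048,0,0,0,0.012],[-0.105,-0.072,0,0,0,0.012],[-0.14,-0.096,0,0,0,0.012],[-0.17,-0.115,0,0,0,0.012],[-0.183,-0.1226,0.02,0,0,0.012],[-0.183,-0.1226,0.05,0,0,0.012],[-0.183,-0.1226,0.08,0,0,0.012],[-0.183,-0.1226,0.0968,0,0,0.012],[-0.183,-0.1226,0.0968,0,0,0.012],[-0.183,-0.1226,0.0968,0,0,0.012]]' | python3 nudge.py .045|sed -n 2p; echo '[[0,0,0,0,0,0],[0,0,0,0,0,0],[0,0,0,0,0,0]]' | python3 nudge.py |sed -n 2,4p; python3 - <<'E'
from h import *
go(.568,.3114,.077,171)
E
```

```text
tool_pos: [0.5679, 0.3116, 0.2743]
tool_pos: [0.5679, 0.3123, 0.2772]
eef_rot: [0.002, -0.65, 0.76, 0.0]
wrist_force: [-0.0, -0.7, 0.5]
go [np.float64(0.001), np.float64(-0.0002), np.float64(0.0452), ('rz', np.float64(0.001))] th 171.1 tilt [ 0.0025  0.0022 -1.    ] q6 -0.97
```

```bash
echo '[[0.0008,0,0.02,0,0,0],[0.0008,0,0.035,0,0,0],[0.0008,0,0.044,0,0,0],[0.0008,0,0.045,0,0,0],[0.0008,0,0.045,0,0,0],[0.0008,0,0.045,0,0,0]]' | python3 nudge.py |sed -n 2,4p;  echo '[[0,0,0,0,0,0],[0,0,0,0,0,0],[0,0,0,0,0,0],[0,0,0,0,0,0],[0,0,0,0,0,0],[0,0,0,0,0,0],[0,0,0,0,0,0],[0,0,0,0,0,0]]' | python3 nudge.py 0 40; python3 - <<'E'
from h import *
s=robot.observe(); print(s["wrist_force"],s["width"])
go(.568,.3114,.077,171)
E
```

```text
tool_pos: [0.5678, 0.3117, 0.2314]
eef_rot: [0.001, -0.65, 0.76, -0.0]
wrist_force: [0.7, -0.1, -0.2]
time: 21.15
tool_pos: [0.5676, 0.3118, 0.232]
eef_rot: [0.001, -0.65, 0.76, -0.0]
wrist_force: [-1.9, -0.4, 5.4]
width: 0.0201
grasp_force: 41.0
[-1.92060258 -0.35032321  5.40015922] 0.020133282424705187
go [np.float64(0.0004), np.float64(-0.0004), np.float64(-0.0), ('rz', np.float64(0.002))] th 171.1 tilt [ 0.002   0.0014 -1.    ] q6 -0.97
```

```bash
echo '[[0,0,-0.02,0,0,0],[0,0,-0.05,0,0,0],[0,0,-0.09,0,0,0],[0,0,-0.125,0,0,0],[0,0,-0.125,0,0,0],[0,0,-0.125,0,0,0]]' | python3 nudge.py |sed -n 2,5p; python3 - <<'E'
from h import *
go(.6004,.0807,.19,171)
E
```

```text
tool_pos: [0.5676, 0.3116, 0.3581]
eef_rot: [0.003, -0.65, 0.76, 0.0]
wrist_force: [-1.2, 1.2, -3.8]
width: 0.0195
go [np.float64(0.223), np.float64(-0.0682), np.float64(0.0123), ('rz', np.float64(0.001))] th 171.1 tilt [ 0.0039  0.004  -1.    ] q6 -0.97
```

```bash
echo '[[0.035,-0.01,0,0,0,0],[0.07,-0.02,0,0,0,0],[0.105,-0.032,0,0,0,0],[0.14,-0.043,0,0,0,0],[0.175,-0.054,0,0,0,0],[0.2,-0.062,0,0,0,0],[0.215,-0.067,0,0,0,0],[0.223,-0.068,0,0,0,0],[0.223,-0.068,0,0,0,0],[0.223,-0.068,0,0,0,0],[0.223,-0.068,0,0,0,0]]' | python3 nudge.py |sed -n 2,5p; python3 - <<'E'
from h import *
go(.6004,.0807,.132,171)
p,dd=robot.snapshot("scene"); np.savez("s5.npz",p=p,d=dd)
cv2.imwrite("pics/s5.png",cv2.resize(p[150:270,210:330,::-1],(600,600),interpolation=cv2.INTER_CUBIC))
s=robot.observe(); print((proj("scene",[s["tool_pos"]-[.0,0,.182],s["tool_pos"]-[0,0,.227],[.5999,.0804,.055]])-[210,150])*5)
E
```

```text
tool_pos: [0.5998, 0.0816, 0.3542]
eef_rot: [-0.0, -0.65, 0.76, 0.0]
wrist_force: [-0.2, 0.8, -2.1]
width: 0.0196
go [np.float64(0.0008), np.float64(-0.0008), np.float64(0.0672), ('rz', np.float64(0.002))] th 171.1 tilt [-1.e-03  1.e-04 -1.e+00] q6 -0.62
[[245.67244822 154.95535797]
 [245.61821151 234.59315977]
 [243.73545322 354.99666472]]
```

View pics/s5.png

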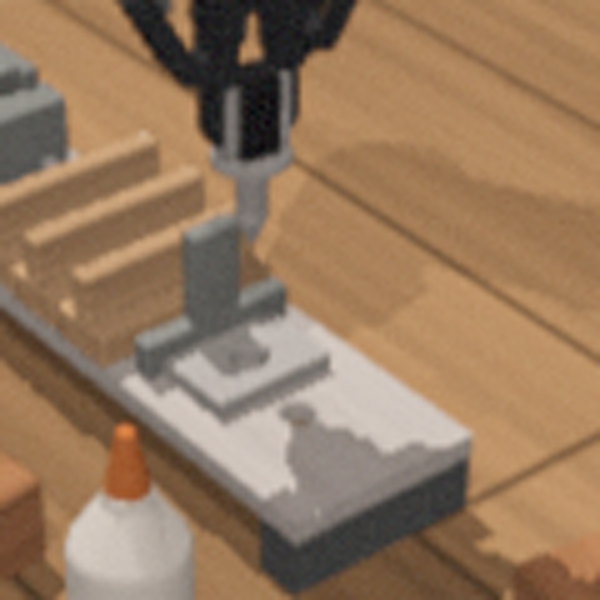

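Pin hangs upright in the gripper, its shank at crop (251,210); the tail hole is at (243,355). The shank looks about 5 crop pixels right of where I predicted, so I'll measure that.

```bash
python3 - <<'E'
from h import *
d=np.load("s5.npz"); p=d["p"].astype(float); g=p.mean(2)
hsv=cv2.cvtColor(d["p"],cv2.COLOR_RGB2HSV)
K,o,A=cam("scene"); print("right axis",A[:,0].round(3))
for r in list(range(178,197)): print(r,hsv[r,246:274,1].tolist())
print("hole")
for r in range(216,227): print(r,g[r,248:270].astype(int).tolist())
E
```

```text
right axis [-0.799  0.601 -0.01 ]
178 [115, 117, 118, 117, 118, 121, 88, 7, 21, 17, 19, 23, 40, 58, 25, 0, 54, 43, 53, 21, 25, 47, 112, 120, 125, 120, 125, 121]
179 [117, 121, 116, 118, 114, 103, 54, 24, 18, 19, 15, 20, 24, 22, 67, 55, 93, 10, 49, 27, 14, 28, 92, 119, 119, 119, 123, 122]
180 [120, 118, 117, 119, 117, 99, 43, 20, 15, 18, 18, 13, 26, 93, 21, 89, 16, 0, 22, 17, 21, 23, 70, 113, 122, 115, 124, 122]
181 [117, 113, 118, 118, 115, 100, 38, 23, 23, 21, 25, 30, 40, 7, 39, 27, 23, 28, 20, 21, 15, 17, 71, 118, 118, 113, 121, 122]
182 [115, 114, 118, 114, 121, 111, 58, 17, 16, 23, 22, 19, 21, 33, 22, 23, 21, 20, 22, 17, 13, 29, 88, 128, 124, 117, 122, 124]
183 [104, 102, 100, 111, 116, 116, 87, 35, 18, 17, 23, 19, 21, 20, 17, 19, 24, 20, 17, 19, 29, 80, 111, 127, 127, 129, 127, 118]
184 [98, 95, 99, 102, 118, 118, 113, 88, 57, 32, 21, 21, 21, 21, 25, 19, 17, 19, 28, 60, 94, 112, 114, 117, 125, 126, 128, 128]
185 [99, 100, 101, 103, 113, 118, 119, 116, 102, 84, 70, 34, 18, 20, 18, 22, 19, 41, 87, 109, 113, 121, 119, 117, 118, 121, 124, 125]
186 [105, 104, 106, 111, 115, 120, 115,
[... 2000 characters left out ...]
 185, 187]
221 [172, 185, 175, 143, 127, 128, 128, 123, 109, 115, 121, 125, 123, 121, 111, 128, 180, 185, 186, 186, 184, 185]
222 [187, 188, 185, 171, 143, 128, 129, 125, 111, 117, 129, 127, 126, 125, 119, 158, 184, 185, 183, 185, 185, 185]
223 [186, 185, 186, 185, 171, 140, 127, 125, 121, 121, 133, 136, 146, 150, 163, 180, 185, 185, 188, 183, 171, 156]
224 [187, 185, 186, 187, 185, 170, 141, 132, 129, 137, 164, 168, 176, 177, 184, 185, 188, 183, 173, 157, 140, 122]
225 [183, 187, 183, 185, 187, 182, 174, 169, 167, 167, 182, 186, 187, 186, 185, 180, 172, 156, 141, 122, 112, 111]
226 [162, 182, 184, 184, 185, 184, 184, 187, 186, 184, 184, 186, 185, 185, 172, 158, 139, 121, 114, 112, 113, 120]
```

```bash
echo '[[0.0015,-0.0004,0.02,0,0,0],[0.0015,-0.0004,0.045,0,0,0],[0.0015,-0.0004,0.06,0,0,0],[0.0015,-0.0004,0.068,0,0,0],[0.0015,-0.0004,0.068,0,0,0],[0.0015,-0.0004,0.068,0,0,0]]' | python3 nudge.py |sed -n 2,4p; echo '[[0,0,0.003,0,0,0],[0,0,0.006,0,0,0],[0,0,0.009,0,0,0],[0,0,0.012,0,0,0],[0,0,0.012,0,0,0]]' | python3 nudge.py; python3 - <<'E'
from h import *
go(.6004,.0801,.132,171)
E
```

```text
tool_pos: [0.6002, 0.0797, 0.2875]
eef_rot: [0.0, -0.65, 0.76, -0.0]
wrist_force: [-0.2, -0.3, -1.1]
time: 23.53
tool_pos: [0.6, 0.0791, 0.2742]
eef_rot: [-0.0, -0.65, 0.76, 0.0]
wrist_force: [-0.0, 0.5, -2.4]
width: 0.0198
grasp_force: 39.8
go [np.float64(-0.0011), np.float64(-0.0003), np.float64(-0.0128), ('rz', np.float64(0.001))] th 171.1 tilt [-9.e-04  1.e-04 -1.e+00] q6 -0.62
```

```bash
echo '[[-0.0006,0,0.004,0,0,0],[-0.0006,0,0.008,0,0,0],[-0.0006,0,0.012,0,0,0],[-0.0006,0,0.016,0,0,0],[-0.0006,0,0.016,0,0,0]]' | python3 nudge.py; echo '[[0,0,0.004,0,0,0],[0,0,0.008,0,0,0],[0,0,0.012,0,0,0],[0,0,0.012,0,0,0]]' | python3 nudge.py|sed -n 2,4p
```

```text
time: 23.95
tool_pos: [0.5999, 0.0796, 0.2575]
eef_rot: [-0.001, -0.65, 0.76, 0.001]
wrist_force: [0.5, -0.8, -2.0]
width: 0.0196
grasp_force: 39.8
tool_pos: [0.5999, 0.0796, 0.2456]
eef_rot: [-0.001, -0.65, 0.76, 0.0]
wrist_force: [0.2, 0.4, -0.7]
```

```bash
echo '[[0,0,0.004,0,0,0],[0,0,0.007,0,0,0],[0,0,0.007,0,0,0],[0,0,0.007,0,0,0]]' | python3 nudge.py|sed -n 2,4p;  echo '[[0,0,0.001,0,0,0],[0,0,0.002,0,0,0],[0,0,0.003,0,0,0],[0,0,0.003,0,0,0],[0,0,0.003,0,0,0]]' | python3 nudge.py|sed -n 2,4p
```

```text
tool_pos: [0.6002, 0.0797, 0.2397]
eef_rot: [-0.0, -0.65, 0.76, 0.0]
wrist_force: [-1.3, -0.7, -1.3]
tool_pos: [0.6003, 0.0797, 0.2375]
eef_rot: [0.0, -0.65, 0.76, -0.0]
wrist_force: [-2.5, 0.0, 1.4]
```

```bash
echo '[[0,0,0.001,0,0,0],[0,0,0.002,0,0,0],[0,0,0.0025,0,0,0],[0,0,0.0025,0,0,0],[0,0,0.0025,0,0,0]]' | python3 nudge.py|sed -n 2,4p
```

```text
tool_pos: [0.6001, 0.0797, 0.2374]
eef_rot: [0.001, -0.65, 0.76, -0.001]
wrist_force: [-9.4, 0.8, 13.6]
```

```bash
echo '[[0,0,0,0,0,0],[0,0,0,0,0,0],[0,0,0,0,0,0],[0,0,0,0,0,0],[0,0,0,0,0,0]]' | python3 nudge.py .045|sed -n 2,5p;echo '[[0,0,-0.02,0,0,0],[0,0,-0.05,0,0,0],[0,0,-0.09,0,0,0],[0,0,-0.13,0,0,0],[-0.04,0,-0.13,0,0,0],[-0.06,0.04,-0.13,0,0,0],[-0.06,0.08,-0.13,0,0,0],[-0.06,0.12,-0.13,0,0,0],[-0.06,0.16,-0.13,0,0,0],[-0.06,0.16,-0.13,0,0,0],[-0.06,0.16,-0.13,0,0,0]]' | python3 nudge.py|sed -n 2p; python3 - <<'E'
from h import *
N=4;acc=np.zeros((384,512,3));dz=[]
for i in range(N):
    p,dd=robot.snapshot("top"); acc+=p; dd[dd==0]=np.nan; dz.append(dd)
dd=np.nanmedian(dz,0); C=cloud("top",dd); z=C[...,2]; p=(acc/N).astype(np.uint8); np.savez("t6.npz",p=p,d=dd)
q,_=robot.snapshot("scene")
def rect(b,lo,hi,nm,zp):
    m=np.zeros(z.shape,bool); s=(slice(b[2],b[3]),slice(b[0],b[1])); m[s]=(z[s]>lo)&(z[s]<hi)
    for uv,P in blobs(C,m,15):
        W=plane("top",uv,zp)*1000
        r=cv2.minAreaRect(W[:,:2].astype(np.float32)); print(nm,len(uv),np.median(P[:,2]).round(4),W.mean(0).round(1),np.round(r[0],1),np.round(r[1],1),round(r[2],1))
rect((215,258,190,220),.09,.13,"tab/head",.11)
rect((230,300,185,230),.082,.105,"ribs",.093)
rect((290,310,185,230),.056,.076,"pad",.066)
rect((335,365,185,225),.14,.2,"lever",.174)
a=cv2.resize(p[185:225,210:360,::-1],(800,213),interpolation=cv2.INTER_CUBIC); b=cv2.resize(q[130:265,160:310,::-1],(425,383),interpolation=cv2.INTER_CUBIC)
o=np.zeros((596,800,3),np.uint8); o[:213]=a; o[213:,:425]=b; cv2.imwrite("pics/t6.png",o)
E
```

```text
tool_pos: [0.6002, 0.0796, 0.2339]
eef_rot: [-0.0, -0.65, 0.76, 0.0]
wrist_force: [0.5, -0.5, -0.4]
width: 0.0453
tool_pos: [0.45, 0.164, 0.3655]
tab/head 63 0.1032 [600.2  80.9 110. ] [601.3  80.9] [23.5 23.5] 1.6
tab/head 47 0.1195 [601.2  50.9 110. ] [602.1  51.6] [29.4 11.7] 1.7
ribs 184 0.0932 [602.2  13.4  93. ] [602.1  13.4] [107.4  11.9] 1.6
ribs 172 0.093 [601.7 -29.1  93. ] [603.2 -29.1] [ 13.5 107.8] 89.4
ribs 183 0.0932 [601.3 -72.7  93. ] [601.5 -72.7] [107.4  11.9] 1.1
ribs 64 0.1028 [602.4  81.4  93. ] [602.9  81.8] [23.9 23.8] 1.6
pad 111 0.0656 [601.2 -86.9  66. ] [601.3 -85.5] [109.7   9.1] 1.0
pad 132 0.0655 [ 601.3 -114.2   66. ] [ 602.  -118.8] [97.6 27.3] 0.8
lever 176 0.1729 [ 602.7 -233.8  174. ] [ 603.9 -230.5] [66.8 24.8] 0.2
```

View pics/t6.png

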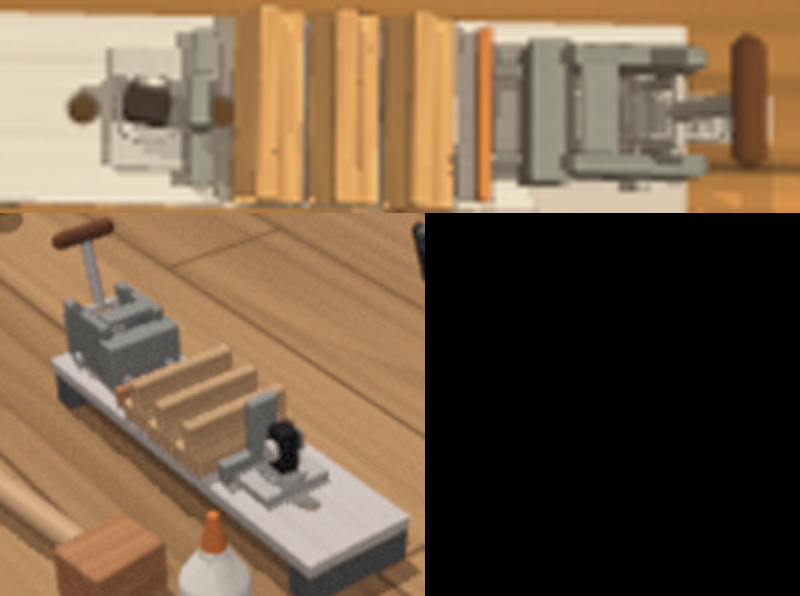

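Pin is seated in the tail with its button out (scene inset (272,447)). The mouldings are in a row, and the pad (crop column 485) and T-bar (column 748) are unchanged. The lever is next.

```bash
echo '[[0.04,0,0,0,0,-0.1],[0.08,0,0,0,0,-0.165],[0.12,0,0,0,0,-0.165],[0.16,0,0,0,0,-0.165],[0.2,0,0,0,0,-0.165],[0.24,0,0,0,0,-0.165],[0.28,0,0,0,0,-0.165],[0.32,0,0,0,0,-0.165],[0.36,0,0,0,0,-0.165],[0.4,0,0,0,0,-0.165],[0.43,0.04,0,0,0,-0.165],[0.43,0.04,0,0,0,-0.165]]' | python3 nudge.py 0 |sed -n 2p; python3 - <<'E'
from h import *
go(.602,-.268,.328-.155,.5)
E
```

```text
tool_pos: [0.3431, -0.2581, 0.3631]
go [np.float64(0.0107), np.float64(-0.2591), np.float64(0.0337), ('rz', np.float64(-0.006))] th -179.8 tilt [-5.4e-03  3.0e-04 -1.0e+00] q6 0.17
```

```bash
echo '[[0.011,-0.04,0,0,0,0],[0.011,-0.08,0,0,0,0],[0.011,-0.12,0,0,0,0],[0.011,-0.16,0,0,0,0],[0.011,-0.2,0,0,0,0],[0.011,-0.24,0,0,0,0],[0.011,-0.259,0,0,0,0],[0.011,-0.259,0.02,0,0,0],[0.011,-0.259,0.034,0,0,0],[0.011,-0.259,0.034,0,0,0],[0.011,-0.259,0.034,0,0,0]]' | python3 nudge.py |sed -n 2,5p; python3 - <<'E'
from h import *
go(.602,-.253,.328-.155,.5); go(.602,-.178,.328-.155,.5)
E
```

```text
tool_pos: [0.6044, -0.264, 0.3288]
eef_rot: [0.001, 0.71, -0.704, -0.001]
wrist_force: [-0.8, 1.2, -0.3]
width: 0.0001
go [np.float64(-0.011), np.float64(0.0023), np.float64(0.0009), ('rz', np.float64(-0.001))] th -179.5 tilt [-3.2e-03  2.0e-04 -1.0e+00] q6 0.12
go [np.float64(-0.086), np.float64(0.0017), np.float64(0.0009), ('rz', np.float64(-0.001))] th -179.5 tilt [-3.2e-03  2.0e-04 -1.0e+00] q6 0.12
```

Stroke 1, probing for the end stop.

```bash
echo '[[-0.008,0.002,0,0,0,0],[-0.016,0.002,0,0,0,0],[-0.024,0.002,0,0,0,0],[-0.032,0.002,0,0,0,0],[-0.04,0.002,0,0,0,0],[-0.048,0.002,0,0,0,0],[-0.056,0.002,0,0,0,0],[-0.064,0.002,0,0,0,0],[-0.072,0.002,0,0,0,0],[-0.078,0.002,0,0,0,0],[-0.078,0.002,0,0,0,0]]' | python3 nudge.py |sed -n 2,4p; for i in 1; do echo '[[-0.003,0,0,0,0,0],[-0.005,0,0,0,0,0],[-0.005,0,0,0,0,0],[-0.005,0,0,0,0,0]]' | python3 nudge.py |sed -n 2,4p; echo '[[-0.002,0,0,0,0,0],[-0.004,0,0,0,0,0],[-0.004,0,0,0,0,0],[-0.004,0,0,0,0,0]]' | python3 nudge.py |sed -n 2,4p; done
```

```text
tool_pos: [0.6015, -0.185, 0.3325]
eef_rot: [-0.001, 0.71, -0.704, 0.002]
wrist_force: [3.4, -6.7, -1.8]
tool_pos: [0.6015, -0.1818, 0.332]
eef_rot: [0.0, 0.71, -0.704, 0.002]
wrist_force: [4.7, -10.8, -3.6]
tool_pos: [0.6013, -0.1805, 0.3321]
eef_rot: [0.002, 0.709, -0.705, 0.004]
wrist_force: [9.1, -24.3, -9.0]
```

```bash
echo '[[0.012,0,0,0,0,0],[0.024,0,0,0,0,0],[0.036,0,0,0,0,0],[0.048,0,0,0,0,0],[0.06,0,0,0,0,0],[0.072,0,0,0,0,0],[0.084,0,0,0,0,0],[0.09,0,0,0,0,0],[0.09,0,0,0,0,0],[0.09,0,0,0,0,0]]' | python3 nudge.py |sed -n 2,4p; cat > m.py <<'E'
from h import *
N=3;acc=np.zeros((384,512,3));dz=[]
for i in range(N):
    p,dd=robot.snapshot("top"); acc+=p; dd[dd==0]=np.nan; dz.append(dd)
dd=np.nanmedian(dz,0); C=cloud("top",dd); z=C[...,2]; p=(acc/N).astype(np.uint8); np.savez("tm.npz",p=p,d=dd)
hsv=cv2.cvtColor(p,cv2.COLOR_RGB2HSV)
m=np.zeros(z.shape,bool); m[188:224,225:325]=((z>.082)&(z<.1))[188:224,225:325]
for uv,P in blobs(C,m,60):
    W=plane("top",uv,.093)*1000; print("rib",len(uv),W.mean(0)[:2].round(1))
rows=slice(194,216)
o=(hsv[...,1]>130)&(hsv[...,0]<14); q=np.zeros(o.shape,bool); q[rows,255:320]=o[rows,255:320]&(np.abs(z[rows,255:320]-.066)<.015)
uv=np.argwhere(q)[:,::-1]; print("pad y",len(uv),(plane("top",uv,.066)[:,1]*1000).mean().round(1) if len(uv) else 0)
j=np.zeros(o.shape,bool); j[192:194,270:330]=((z>.088)&(z<.102))[192:194,270:330]; j[216:218,270:330]=((z>.088)&(z<.102))[216:218,270:330]
J=C[j]; print("jaw y range",len(J), (np.percentile(plane("top",np.argwhere(j)[:,::-1],.096)[:,1],[2,98])*1000).round(1) if len(J) else 0)
l=np.zeros(o.shape,bool); l[185:225,315:370]=((z>.155)&(z<.185))[185:225,315:370]&(hsv[185:225,315:370,1]>100)
uv=np.argwhere(l)[:,::-1]; print("bar y",len(uv),(plane("top",uv,.17)[:,1]*1000).mean().round(1))
E
python3 m.py; python3 -c "
import cv2,numpy as np
cv2.imwrite('pics/tm1.png',cv2.resize(np.load('tm.npz')['p'][185:225,210:370,::-1],(800,200),interpolation=cv2.INTER_CUBIC))"
```

```text
tool_pos: [0.6023, -0.2667, 0.3301]
eef_rot: [-0.0, 0.71, -0.704, -0.0]
wrist_force: [-0.2, -0.1, 0.8]
rib 174 [599.2  13.4]
rib 132 [591.  -28.8]
pad y 0 0
jaw y range 13 [-34.8 -23. ]
bar y 91 -237.0
```

View pics/tm1.png

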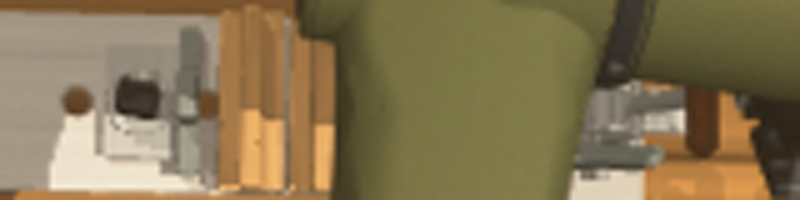

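The arm hides the jaw from above; the lever bar is back at rest (crop column 702). I'll use the scene camera for the jaw.

```bash
echo '[[-0.013,0,0,0,0,0],[-0.022,0,0,0,0,0],[-0.031,0,0,0,0,0],[-0.04,0,0,0,0,0],[-0.049,0,0,0,0,0],[-0.058,0,0,0,0,0],[-0.067,0,0,0,0,0],[-0.075,0,0,0,0,0],[-0.082,0,0,0,0,0],[-0.09,0,0,0,0,0],[-0.09,0,0,0,0,0],[-0.09,0,0,0,0,0]]' | python3 nudge.py |sed -n 2,4p
echo '[[0.012,0,0,0,0,0],[0.024,0,0,0,0,0],[0.036,0,0,0,0,0],[0.048,0,0,0,0,0],[0.06,0,0,0,0,0],[0.072,0,0,0,0,0],[0.084,0,0,0,0,0],[0.09,0,0,0,0,0],[0.09,0,0,0,0,0],[0.09,0,0,0,0,0]]' | python3 nudge.py |sed -n 2p
echo '[[-0.013,0,0,0,0,0],[-0.022,0,0,0,0,0],[-0.031,0,0,0,0,0],[-0.04,0,0,0,0,0],[-0.049,0,0,0,0,0],[-0.058,0,0,0,0,0],[-0.067,0,0,0,0,0],[-0.075,0,0,0,0,0],[-0.082,0,0,0,0,0],[-0.09,0,0,0,0,0],[-0.09,0,0,0,0,0],[-0.09,0,0,0,0,0]]' | python3 nudge.py |sed -n 2,4p
echo '[[0.012,0,0,0,0,0],[0.024,0,0,0,0,0],[0.036,0,0,0,0,0],[0.048,0,0,0,0,0],[0.06,0,0,0,0,0],[0.072,0,0,0,0,0],[0.084,0,0,0,0,0],[0.09,0,0,0,0,0],[0.09,0,0,0,0,0],[0.09,0,0,0,0,0]]' | python3 nudge.py |sed -n 2p
cat > m2.py <<'E'
from h import *
import sys
N=4;acc=np.zeros((384,512,3));dz=[]
for i in range(N):
    p,dd=robot.snapshot("scene"); acc+=p; dd[dd==0]=np.nan; dz.append(dd)
dd=np.nanmedian(dz,0); C=cloud("scene",dd); p=(acc/N).astype(np.uint8); np.savez("sm.npz",p=p,d=dd)
X,Y,z=C[...,0],C[...,1],C[...,2]; b=np.zeros(z.shape,bool); b[100:260,160:310]=1
for zl,zh,xl,xh in((.086,.1,.60,.66),(.086,.1,.61,.645)):
    m=b&(z>zl)&(z<zh)&(X>xl)&(X<xh)&(Y<.06)&(Y>-.24); ys=np.round(Y[m]*1000); h,e=np.histogram(ys,np.arange(-240,60,4)); print([(int(a),int(c)) for a,c in zip(e,h) if c>3])
cv2.imwrite(f"pics/{sys.argv[1]}.png",cv2.resize(p[130:235,165:305,::-1],(800,600),interpolation=cv2.INTER_CUBIC))
E
python3 m2.py sm1
```

```text
tool_pos: [0.6013, -0.1804, 0.3295]
eef_rot: [0.003, 0.709, -0.705, 0.003]
wrist_force: [8.3, -28.7, -9.6]
tool_pos: [0.6023, -0.2667, 0.3302]
tool_pos: [0.6013, -0.1803, 0.3297]
eef_rot: [0.003, 0.709, -0.705, 0.003]
wrist_force: [8.4, -28.9, -10.1]
tool_pos: [0.6023, -0.2667, 0.3303]
[(-216, 11), (-212, 12), (-204, 4), (-200, 4), (-180, 4), (-164, 4), (-156, 16), (-124, 7), (-120, 14), (-116, 14), (-112, 13), (-108, 15), (-104, 32), (-100, 26), (-64, 5), (-60, 12), (-56, 20), (-52, 40), (-48, 23), (-24, 5), (-20, 15), (-16, 22), (-12, 43), (-8, 20), (20, 16), (24, 24), (28, 43), (32, 16), (44, 5), (52, 16)]
[(-216, 6), (-212, 6), (-204, 4), (-200, 4), (-180, 4), (-164, 4), (-156, 16), (-124, 5), (-120, 11), (-116, 11), (-112, 11), (-108, 13), (-104, 27), (-100, 18), (-60, 7), (-56, 13), (-52, 25), (-48, 14), (-24, 4), (-20, 8), (-16, 13), (-12, 28), (-8, 10), (20, 10), (24, 12), (28, 28), (32, 11), (44, 5), (52, 10)]m2.py:6: RuntimeWarning: All-NaN slice encountered
  dd=np.nanmedian(dz,0); C=cloud("scene",dd); p=(acc/N).astype(np.uint8); np.savez("sm.npz",p=p,d=dd)
```

View pics/sm1.png

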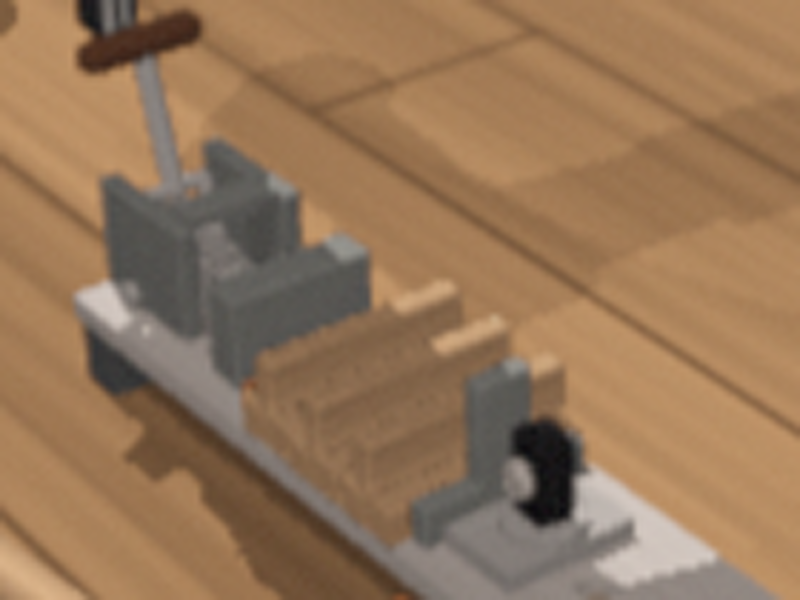

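After three strokes the mouldings are packed together close to the tail and the jaw front is at about y = −99 mm, so the pad is just about touching. One more stroke should press it about 9 mm.

```bash
echo '[[-0.013,0,0,0,0,0],[-0.022,0,0,0,0,0],[-0.031,0,0,0,0,0],[-0.04,0,0,0,0,0],[-0.049,0,0,0,0,0],[-0.058,0,0,0,0,0],[-0.067,0,0,0,0,0],[-0.075,0,0,0,0,0],[-0.082,0,0,0,0,0],[-0.09,0,0,0,0,0],[-0.09,0,0,0,0,0],[-0.09,0,0,0,0,0]]' | python3 nudge.py |sed -n 2,4p
echo '[[0.012,0,0,0,0,0],[0.024,0,0,0,0,0],[0.036,0,0,0,0,0],[0.048,0,0,0,0,0],[0.06,0,0,0,0,0],[0.072,0,0,0,0,0],[0.084,0,0,0,0,0],[0.09,0,0,0,0,0],[0.09,0,0,0,0,0],[0.09,0,0,0,0,0]]' | python3 nudge.py |sed -n 2p
echo '[[0.01,0,-0.03,0,0,0],[0.01,0,-0.06,0,0,0],[0.01,0.04,-0.06,0,0,0],[0.01,0.08,-0.06,0,0,0],[0.01,0.12,-0.06,0,0,0],[0.01,0.16,-0.06,0,0,0],[0.02,0.2,-0.06,0,0,0],[0.06,0.2,-0.06,0,0,0],[0.1,0.2,-0.06,0,0,0],[0.14,0.2,-0.06,0,0,0],[0.14,0.2,-0.06,0,0,0]]' | python3 nudge.py |sed -n 2p
sed -i 's/sm.npz/sm2.npz/' m2.py; python3 m2.py sm2 2>/dev/null; python3 m.py; python3 -c "
import cv2,numpy as np
cv2.imwrite('pics/tm2.png',cv2.resize(np.load('tm.npz')['p'][185:225,210:360,::-1],(800,213),interpolation=cv2.INTER_CUBIC))"
```

```text
tool_pos: [0.6014, -0.1804, 0.3297]
eef_rot: [0.003, 0.709, -0.705, 0.003]
wrist_force: [9.0, -28.8, -9.7]
tool_pos: [0.6023, -0.2667, 0.3302]
tool_pos: [0.4028, -0.4122, 0.3886]
[(-220, 7), (-216, 8), (-212, 13), (-200, 4), (-188, 5), (-184, 4), (-180, 4), (-168, 4), (-164, 4), (-156, 14), (-152, 4), (-116, 8), (-112, 14), (-108, 16), (-104, 14), (-100, 16), (-96, 42), (-92, 10), (-60, 6), (-56, 18), (-52, 26), (-48, 46), (-20, 9), (-16, 22), (-12, 24), (-8, 45), (20, 8), (24, 24), (28, 27), (32, 45), (48, 5), (52, 4)]
[(-220, 4), (-216, 5), (-212, 5), (-200, 4), (-188, 5), (-184, 4), (-180, 4), (-168, 4), (-164, 4), (-156, 14), (-152, 4), (-116, 7), (-112, 11), (-108, 13), (-104, 11), (-100, 11), (-96, 31), (-92, 9), (-60, 5), (-56, 10), (-52, 13), (-48, 31), (-20, 5), (-16, 10), (-12, 16), (-8, 27), (20, 4), (24, 13), (28, 17), (32, 27), (48, 5), (52, 4)]
rib 159 [597.2  27.2]
rib 168 [601.4 -13.1]
rib 179 [599. -52.]
rib 237 [ 602.7 -105. ]
pad y 44 -76.3
jaw y range 60 [-152.7  -15.7]
bar y 164 -235.7
```

View pics/tm2.png

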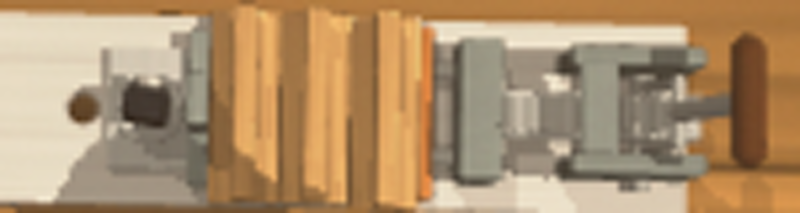

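The top view shows the mouldings tight between tail and pad. The pad-to-block gap has shrunk from about 33 to 25 crop pixels, and the lever is back at rest (column 748). I'll measure the compression exactly.

```bash
python3 - <<'E'
from h import *
def edges(f,cols,rows,zp,lab):
    d=np.load(f); p=cv2.cvtColor(d["p"],cv2.COLOR_RGB2HSV).astype(float)
    out={}
    s=p[rows[0]:rows[1],cols[0]:cols[1],1].mean(0); v=p[rows[0]:rows[1],cols[0]:cols[1],2].mean(0)
    print(lab,"S",list(zip(range(*cols),s.astype(int))),"\nV",v.astype(int).tolist())
edges("t6.npz",(296,320),(208,216),.066,"before")
edges("tm.npz",(282,308),(208,216),.066,"after")
for f,u in(("t6.npz",308),("tm.npz",295)): 
    z=cloud("top",np.load(f)["d"])[194:215,u-4:u+12,2]; print(np.nanmedian(z,0).round(3))
print("1px at .096",np.diff(plane("top",[[295,206],[308,206]],.096)[:,1])*1000/13,"at .066",np.diff(plane("top",[[295,206],[308,206]],.066)[:,1])*1000/13)
E
```

```text
before S [(296, np.int64(52)), (297, np.int64(51)), (298, np.int64(55)), (299, np.int64(145)), (300, np.int64(178)), (301, np.int64(172)), (302, np.int64(94)), (303, np.int64(49)), (304, np.int64(50)), (305, np.int64(50)), (306, np.int64(50)), (307, np.int64(53)), (308, np.int64(66)), (309, np.int64(50)), (310, np.int64(36)), (311, np.int64(36)), (312, np.int64(35)), (313, np.int64(36)), (314, np.int64(36)), (315, np.int64(38)), (316, np.int64(47)), (317, np.int64(50)), (318, np.int64(45)), (319, np.int64(39))] 
V [156, 156, 149, 129, 219, 221, 142, 148, 149, 149, 144, 111, 78, 105, 153, 152, 153, 153, 153, 138, 103, 105, 134, 136]
after S [(282, np.int64(142)), (283, np.int64(140)), (284, np.int64(139)), (285, np.int64(144)), (286, np.int64(141)), (287, np.int64(144)), (288, np.int64(152)), (289, np.int64(178)), (290, np.int64(163)), (291, np.int64(81)), (292, np.int64(50)), (293, np.int64(49)), (294, np.int64(50)), (295, np.int64(59)), (296, np.int64(40)), (297, np.int64(35)), (298, np.int64(34)), (299, np.int64(35)), (300, np.int64(34)), (301, np.int64(35)), (302, np.int64(35)), (303, np.int64(36)), (304, np.int64(46)), (305, np.int64(49)), (306, np.int64(48)), (307, np.int64(48))] 
V [228, 231, 224, 222, 232, 224, 196, 214, 151, 124, 146, 144, 125, 82, 122, 156, 153, 154, 155, 155, 156, 153, 143, 141, 145, 159]
[0.046 0.046 0.046 0.052 0.075 0.094 0.096 0.096 0.096 0.097 0.097 0.097
 0.096 0.096 0.069 0.108]
[0.062 0.047 0.046 0.047 0.074 0.095 0.096 0.096 0.096 0.097 0.096 0.097
 0.096 0.094 0.047 0.047]
1px at .096 [-2.95449206] at .066 [-3.02910942]
```

```bash
python3 -c "
from plant import robot
print(robot.sign_off())"
```

```text
the job is handed in; nothing more can be done
None
```

I handed the job in: three mouldings clamped square on the bed, the tail pinned at `bed_hole3`, and the sprung pad pressed in about 5 mm (estimated from the top camera) after four full lever strokes, with the lever back at rest and the glue bottle and mallet not touched.

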